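# Unlock, prop and hold up the cassette reading board

## Task

Slide the red transport lock knob of the reading stand to its end stop, then flip the yellow-footed kickstand over centre until it is fully down on the table. Only then raise the blue-framed cassette board to upright with the gripper, and finish while still holding it there in the fingers, upright and still, because it tips back if let go; leave everything else on the table where it stands.

Things in the scene. Friction and masses are not known exactly. Their poses are not given: they have to be found in the camera images.
- stand: Fixed stand, grey base plate 150 x 280 x 12 mm. Origin on the table; x to the stand's back (away from the robot at yaw 0), y to the kickstand's side, z up; yaw within 0.3 rad. In this frame (mm): plate x -85 to 65; board hinge along y through (15, 0, 27); kickstand hub axis along y through (-50, 152, 30); lock slides along y at x -40.5.
- lock_knob (a point): Centre of the red lock knob, 16 (x) x 24 (y) x 32 mm high, 92 mm above the table, on a dark carriage; axes as the stand's. Slide it towards the stand's -y (away from the kickstand) to unlock. A 10 mm steel bolt runs from its carriage to +y, 66 mm high, across the front of the stowed kickstand.
- lock (a joint): Travel of the transport lock in m: 0 to 0.01 at the start (locked, its bolt bars the kickstand), 0.045 at its end stop (free). Stays where left; friction about 2.5 N.
- leg_foot (a point): Centre of the yellow kickstand foot: round bar 18 mm in diameter, 48 mm long along the stand's y, on a steel leg 12 mm thick, 100 mm from the hub axis. The leg meets it 18 mm to the stand's -y side of this point. Stowed: 113 mm high, leaning back. Down: on the table in front of the stand, 10 mm high.
- leg (a joint): Kickstand angle in rad: 0 stowed (leaning back 0.6 from vertical, on a stop), 0.6 upright (dead centre), 2.37 fully down to the stand's front (-x). Worked by its weight (0.25 kg): before dead centre it falls back to 0, past it swings down to 2.37 by itself. About 1 to 2 N at the foot moves it.
- board_rail (a point): Middle of the board's top rail: blue round bar 14 mm in diameter, 220 mm long along the stand's y, 180 mm from the hinge. Below it a free gap of about 40 mm, like a carrying handle, then the white panel. z runs from hinge to rail: vertical when upright. Lying back: 185 mm high, 86 mm behind the hinge; upright: 207 mm high, over the hinge.
- frame: The board: blue tube frame 234 mm wide, white panel, white test cassettes fixed on its front face; about 0.5 kg. Origin in the middle of its hinge line, axes as board_rail's. It lies back 0.5 rad from vertical on a stop and swings forward past upright to 0.22 rad. A hinge spring and its weight tip it back; about 3 N forward at the rail holds it upright.
- buffer_c (a point): Bystander: small white dropper bottle, blue cap, 32 mm diameter, 75 mm high, beside the stand; centre.
- cassette: Bystander: loose white test cassette 70 x 20 x 5 mm, lying flat beside the stand; origin under its centre.
- swabtub: Bystander: clear tub of wrapped swabs, 90 mm diameter, about 120 mm high, at the side of the table; origin under its centre.
- spray: Bystander: white spray bottle, 70 mm diameter, 161 mm high, at the side of the table; origin under its centre.
- capbox: Bystander: open paper box of blue caps, 90 x 110 x 40 mm, at the left side; origin under its centre.

How it is judged:
By the outcome, as a careful person would: the job done as asked, in the order asked, and still so for the second after the job is handed in, while the arm keeps its last pose, push and grip.
It also fails if it takes over 61 s, if anything falls off the work surface, if the arm or the gripper's body presses on something with over 40 N, if the wrist force passes 120 N, or if a joint passes its speed limit or range.

## Robot

A 6-joint arm with a two-finger parallel gripper is mounted at the origin on the work surface. World frame = base frame: x ahead of the robot, y to its left, z up, the work surface at z = 0. Lengths are in mm, angles in degrees, forces in N, time in s.
With the tool pointing down it reaches from about 300 to 850 mm from the base axis. Payload 4.2 kg.
Tool frame: the origin (TCP) lies midway between the tips of the shut fingers; the grasp point (between the pads) lies 19 mm behind it (env.grip_depth is the distance from the TCP to the grasp point, in mm); z points along the fingers, y is the line along which they close (so a half turn about z gives the same grasp; the last joint's range is limited). The gripper opens to 91 mm and grips with 3 to 60 N. Pads are 32 mm wide; open, the fingers measure 118 mm over their backs; the gripper's body (76 mm by 178 mm) begins 60 mm behind the grasp point.
Start: joints at [71.047, 18.312, 89.639, -0, 72.044, -1.146], TCP at [175.849, 547.467, 213.976] pointing down, gripper open.
Joint ranges: [-177.97, 177.97], [-48.28, 115.42], [12.27, 149.76], [-77.06, 257.06], [2.81, 150.46], [-146.56, 146.56]. Speed limits (degrees/s): [147.25, 147.25, 180, 180, 180, 180].

## Interface

Orientations are given as [roll, pitch, yaw] about the fixed x, y, z axes, in that order (R = Rz(yaw) Ry(pitch) Rx(roll)).
In Python, from workcell import env, eyes gives the robot as it stands.
- The arm moves only by the tool send_rows, never from a script. Its argument "motion" is a list of rows, each a list of 7 numbers: the shift along the world's x, y, z normalised to -1 to 1, where 1 is 0.5 m, then the turn, a rotation vector about the world's x, y, z normalised to -1 to 1, where 1 is 60 degrees, then the opening, from -1 (shut) to 1 (fully open). A call has 1 to 20 rows; each row is the pose to reach, as a shift and turn from the pose commanded when the call began; what a row does not reach only later rows make up. A row lasts 1/8 s, in which the tool goes at most 62.5 mm and 10.7 degrees, less where a joint would pass 70% of its speed; a pose out of reach is approached as far as the arm can. A call with a number of a shift or a turn outside -1 to 1 is refused whole. A call with a gripper value outside its range is refused whole. The fingers move at their own pace and stop on an object; "squeeze" is the grip in N (left out, the last holds). Time passes only in rows, so rows that repeat a pose let the fingers close. It gives the time, the measured TCP pose, the force, the opening and the grip force at its end, in the units of the state.
- env.state(): the state, without advancing time (a new reading comes with each control period).
- eyes.grab_frame(name): name is "side" or "top" or "wrist"; returns a dict with "pixels" (400x640x3 uint8, red, green, blue), "depth" (400x640 float32, mm along the optical axis (not along the pixel's ray), 0 where there is no reading), "fx", "fy", "cx", "cy" (pixels), "distortion" ([k1, k2, p1, p2, k3] as OpenCV has them; the pictures are not rectified), "R" (3x3) and "t" (3): a world point X has camera coordinates R X + t; the wrist camera has in their place "T_tool_cam" (4x4, takes a point from camera to tool coordinates, whose origin is the TCP and whose axes are the flange's). Camera axes: x right, y down, z forward; pixel columns grow to the right and rows downward; lengths in mm; the calibration is good to about 2 mm. A picture is of the moment at which its call begins: read the wrist's pose just before it.
- env.job_done(): hands the job in; it is judged then, once.
The state is a dict: "time_s": time; "qpos": joint angles; "qvel": joint speeds; "effort": joint torques, N m; "ee_pos": TCP position; "ee_rot": TCP orientation; "force": force on the tool from outside, world axes, zero at the start; "torque": the same for the moment, N m; "gripper_width": finger opening in mm; "gripper_force": force on a finger pad.
Only numpy, scipy, OpenCV 4.12 (cv2) and the standard library are available. Lean on these libraries where they do the work, as an engineer would, in place of code of your own. Each camera call takes 0.05 s, during which the arm holds its last target. There are 200 camera calls.

## Working session

There is one attempt and no reset: what is moved stays moved. The work goes in short steps, Python scripts to look and compute and a tool call to move; the robot and the scene stay as the last step left them, time stands still between calls to the robot, and variables do not carry over. Pictures are saved under pics/ and viewed, at most 10 in all, crops included, and the job is handed in when it is done.

Besides the shell and the picture viewer there is one more tool, called after "Request:" by a JSON object that holds its "fn" and its "kwargs", one argument or row to a line. send_rows: Moves the arm, as the interface text tells. Its arguments: {"type":"object","properties":{"motion":{"type":"array"},"squeeze":{"type":"number"}},"required":["motion"]}

```bash
mkdir -p pics
cat > h.py <<'E'
import numpy as np, cv2
from workcell import env, eyes
def cloud(f):
    K=np.array([[f['fx'],0,f['cx']],[0,f['fy'],f['cy']],[0,0,1]]);h,w=f['depth'].shape
    u,v=np.meshgrid(np.arange(w),np.arange(h))
    p=cv2.undistortPoints(np.stack([u,v],-1).reshape(-1,1,2).astype(np.float32),K,np.array(f['distortion'])).reshape(h,w,2)
    d=f['depth'];c=np.dstack([p*d[...,None],d])
    X=(c-np.array(f['t']))@np.array(f['R']); X[d==0]=np.nan
    return X
E
python3 - <<'E'
from h import *
for n in('top','side'):
    f=eyes.grab_frame(n);cv2.imwrite(f'pics/{n}0.png',f['pixels'][...,::-1])
    X=cloud(f);hsv=cv2.cvtColor(f['pixels'],cv2.COLOR_RGB2HSV);H,S,V=[hsv[...,i].astype(int) for i in range(3)]
    ok=(S>120)&(V>70)
    for c,m in dict(red=((H<8)|(H>172))&ok,yellow=(H>20)&(H<35)&ok,blue=(H>95)&(H<125)&ok).items():
        k,l,s,ce=cv2.connectedComponentsWithStats(m.astype(np.uint8))
        for i in range(1,k):
            if s[i,4]>25:
                P=X[l==i];P=P[~np.isnan(P[:,0])]
                if len(P): print(n,c,s[i],np.median(P,0).round(),np.percentile(P,3,0).round(),np.percentile(P,97,0).round())
s=env.state();print(s)
E
```

```text
top red [321 205   8   7  39] [540. -30. 107.] [533. -43.  72.] [546. -21. 111.]
top red [ 531  224   37   75 1036] [  390. -1018.  -359.] [  203. -1106.  -510.] [ 513. -980. -281.]
top yellow [287 183  16   9  96] [602.  63. 119.] [593.  42.  -1.] [629.  85. 124.]
top blue [ 382   89   66   28 1660] [ 899. -328.   69.] [ 857. -433.   65.] [ 941. -227.   74.]
top blue [313 154  82  48 619] [ 654. -111.  176.] [ 574. -225.   40.] [686.   2. 194.]
top blue [ 77 182  21  84 350] [ 465. 1052. -473.] [ 303. 1045. -494.] [ 690. 1076. -464.]
top blue [192 228  19   3  44] [471. 377.  17.] [468. 346.   3.] [475. 405.  23.]
top blue [192 233  27   3  63] [456. 362.  16.] [452. 321.   7.] [459. 403.  22.]
top blue [191 237  28   3  64] [442. 361.  18.] [438. 320.   3.] [446. 405.  25.]
top blue [192 242  27   3  69] [426. 361.  18.] [422. 320.   9.] [430. 404.  24.]
top blue [192 246  27   3  54] [411. 363.  16.] [408. 320.   9.] [413. 403.  24.]
side red [299 205   7  12  57] [537. -39. 103.] [530. -43.  83.] [545. -24. 110.]
side yellow [298 175  11  12  71] [599.  58. 119.] [593.  38. 108.]
[... 168 characters left out ...]
67.] [ 935. -234.   74.]
{'time_s': 0.1, 'qpos': array([ 7.10479565e+01,  1.83471386e+01,  8.97001438e+01,  1.25487438e-03,
        7.20435288e+01, -1.14493931e+00]), 'qvel': array([ 0.0751345 , -0.05612551, -0.10157032, -0.0749986 ,  0.02442535,
        0.00170997]), 'effort': array([ 8.20722453e-04, -4.13327265e+01, -2.32511795e+01,  7.29794567e-02,
        4.21685237e-02, -7.08808193e-05]), 'ee_pos': array([175.67759418, 547.02590379, 213.20783694]), 'ee_rot': array([-1.79909231e+02, -3.00745540e-03,  1.62192506e+02]), 'force': array([-0.89898243, -0.83637212, -0.14384425]), 'torque': array([-0.03138672, -0.01140049,  0.03693594]), 'gripper_force': 0.0, 'gripper_width': 90.97699046375551}
```

Run:
```python
from h import *
import cv2
a=cv2.imread('pics/top0.png')[120:280,170:430];b=cv2.imread('pics/side0.png')[120:280,170:430]
cv2.imwrite('pics/c0.png',np.vstack([cv2.resize(i,(485,298),interpolation=3) for i in(a,b)]))
f=eyes.grab_frame('top');X=cloud(f)
hsv=cv2.cvtColor(f['pixels'],cv2.COLOR_RGB2HSV).astype(int)
m=(hsv[...,0]>95)&(hsv[...,0]<125)&(hsv[...,1]>120)
sub=np.zeros_like(m);sub[154:236,313:361]=1
# rail: z>165
P=X[m&sub&(X[...,2]>172)];print(len(P));
x=P[:,:2];c=x.mean(0);u=np.linalg.svd(x-c)[2][0];t=(x-c)@u
print('rail',c,u,t.min(),t.max(),np.degrees(np.arctan2(u[1],u[0])), P[:,2].max())
# base plate: z 6..18
Q=X[(abs(X[...,2]-12)<5)&(X[...,0]>420)&(X[...,0]<800)&(abs(X[...,1]+80)<220)]
r=cv2.minAreaRect(Q[:,:2].astype(np.float32));print(len(Q),r)
```

```text
181
rail [677.50695955 -64.77259416] [0.13245275 0.99118932] -68.39497672885486 59.73540099991688 82.38864939669632 195.98964804230758
2164 ((628.967041015625, -71.21736145019531), (418.3662414550781, 376.5334777832031), 84.69557189941406)
```

View pics/c0.png

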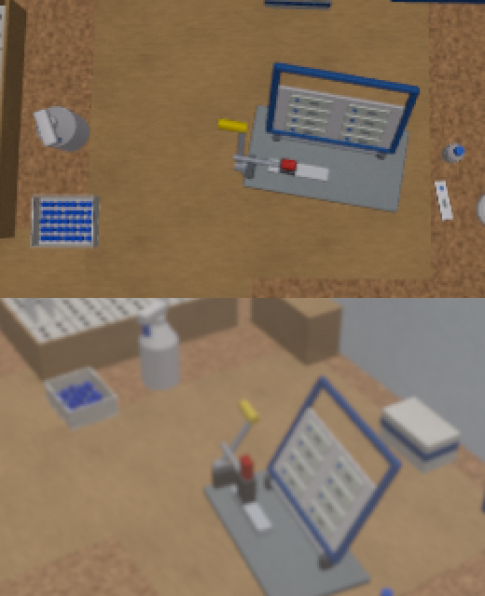

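The picture (top view above, side view below) shows the stand at yaw about −7.5°. The kickstand leans back on the left (+y) and the red knob is in front of the board. The bottle and cassette lie to the right. I'll refine the pose with ray-plane intersections.

```bash
cat >> h.py <<'E'
def rayz(f,uv,z):
    K=np.array([[f['fx'],0,f['cx']],[0,f['fy'],f['cy']],[0,0,1]]);R=np.array(f['R']);t=np.array(f['t'])
    p=cv2.undistortPoints(np.array(uv,np.float32).reshape(-1,1,2),K,np.array(f['distortion'])).reshape(-1,2)
    d=np.c_[p,np.ones(len(p))]@R;C=-R.T@t
    return C+d*((z-C[2])/d[:,2])[:,None]
def masks(f):
    h=cv2.cvtColor(f['pixels'],cv2.COLOR_RGB2HSV).astype(int);H,S,V=h[...,0],h[...,1],h[...,2];ok=(S>120)&(V>70)
    return dict(red=((H<8)|(H>172))&ok,yellow=(H>20)&(H<35)&ok,blue=(H>95)&(H<125)&ok,grey=(S<60)&(V>70))
E
python3 - <<'E'
from h import *
f=eyes.grab_frame('top');X=cloud(f);M=masks(f)
print('cam',-np.array(f['R']).T@f['t'])
def px(m,x0,x1,y0,y1):
    v,u=np.nonzero(m[y0:y1,x0:x1]);return np.c_[u+x0,v+y0].astype(float)
# plate
m=(M['grey']&(abs(X[...,2]-12)<6)).astype(np.uint8);m=cv2.morphologyEx(m,cv2.MORPH_OPEN,np.ones((3,3)))
k,l,s,c=cv2.connectedComponentsWithStats(m)
i=[j for j in range(1,k) if 295<c[j,0]<395 and 170<c[j,1]<240];i=max(i,key=lambda j:s[j,4])
v,u=np.nonzero(l==i);W=rayz(f,np.c_[u,v],12);r=cv2.minAreaRect(W[:,:2].astype(np.float32));print('plate',r,cv2.boxPoints(r).round())
b=px(M['blue'],305,400,148,240)
W=rayz(f,b,190);n=np.array([.991,-.131]);far=W[:,:2]@n; g=W[far>np.percentile(far,99)-14]
x=g[:,:2];cc=x.mean(0);uu=np.linalg.svd(x-cc)[2][0];t=(x-cc)@uu;print('rail',cc,np.degrees(np.arctan2(uu[1],uu[0])),t.min(),t.max(), cc+uu*(t.min()+t.max())/2)
for n,z,w in(('red',108,(300,345,195,225)),('yellow',120,(270,320,170,200))):
    W=rayz(f,px(M[n],*w),z);rr=cv2.minAreaRect(W[:,:2].astype(np.float32));print(n,rr,W.mean(0))
E
```

```text
cam [ 447.39683083   -7.2800142  1250.58565909]
plate ((558.7318725585938, -100.24627685546875), (278.2962646484375, 147.6513671875), 80.63145446777344) [[ 463. -226.]
 [ 609. -250.]
 [ 654.   25.]
 [ 509.   49.]]
rail [ 670.19207003 -115.60694272] 81.17998063044891 -117.10688307440066 111.250811865391 [ 669.74311106 -118.50035392]
red ((539.4298706054688, -30.956605911254883), (22.97361183166504, 15.770177841186523), 79.35946655273438) [539.659995   -30.69426276 108.        ]
yellow ((602.1728515625, 61.671485900878906), (48.58567428588867, 18.814373016357422), 81.19735717773438) [602.21962338  62.02926492 120.        ]
```

Stand fit: origin is at (568.6, −101.8) with yaw −9.2°. The knob comes out at stand x = −40.2, y = 65, and the foot at x = 7, y = 167. The rail is within 2 mm of its expected position. I'll start moving.

Request:
{"fn": "send_rows", "kwargs": {
  "motion": [
    [0.5, -0.75, 0, 0, 0, 0.143, -1],
    [0.5, -0.75, 0, 0, 0, 0.143, -1],
    [0.5, -0.75, 0, 0, 0, 0.143, -1],
    [0.5, -0.75, 0, 0, 0, 0.143, -1],
    [0.5, -0.75, 0, 0, 0, 0.143, -1],
    [0.5, -0.75, 0, 0, 0, 0.143, -1],
    [0.5, -0.75, 0, 0, 0, 0.143, -1],
    [0.5, -0.75, 0, 0, 0, 0.143, -1],
    [0.5, -0.75, 0, 0, 0, 0.143, -1],
    [0.5, -0.75, 0, 0, 0, 0.143, -1]
  ]
}}

```text
time_s: 1.45
ee_pos: [425.1, 173.6, 213.9]
ee_rot: [180.0, -0.0, 170.9]
force: [0.1, 0.3, 0.9]
gripper_width: 0.6
gripper_force: 0.0
```

Request:
{"fn": "send_rows", "kwargs": {
  "motion": [
    [0.24, -0.336, -0.06, 0, 0, 0, -1],
    [0.24, -0.336, -0.06, 0, 0, 0, -1],
    [0.24, -0.336, -0.06, 0, 0, 0, -1],
    [0.24, -0.336, -0.06, 0, 0, 0, -1],
    [0.24, -0.336, -0.06, 0, 0, 0, -1],
    [0.24, -0.336, -0.06, 0, 0, 0, -1]
  ]
}}

```text
time_s: 2.2
ee_pos: [544.9, 6.4, 184.2]
ee_rot: [180.0, -0.0, 170.9]
force: [0.4, 0.5, 0.2]
gripper_width: 0.7
gripper_force: 0.0
```

Run:
```python
from h import *
f=eyes.grab_frame('wrist');cv2.imwrite('pics/w1.png',f['pixels'][...,::-1]);print(env.state()['ee_pos'],np.array(f['T_tool_cam']).round(2))
```

```text
[544.99224634   6.37104583 184.38804647] [[   0.     -0.97   -0.24   68.54]
 [   1.      0.     -0.     -0.23]
 [   0.     -0.24    0.97 -170.64]
 [   0.      0.      0.      1.  ]]
```

View pics/w1.png

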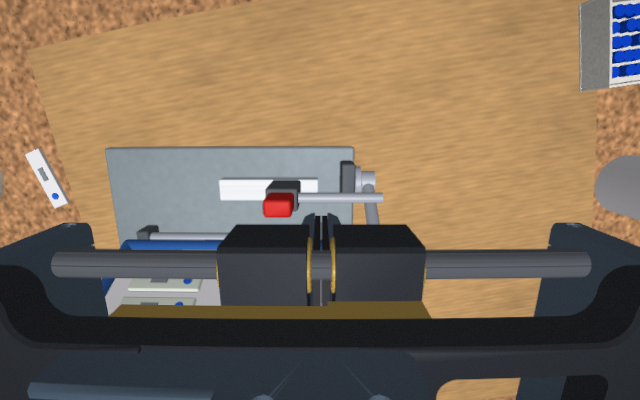

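The wrist view shows the shut fingers (~318,225) on the +y side of the red knob (279,205). The bolt runs right from the knob across the leg. I'll descend now.

Request:
{"fn": "send_rows", "kwargs": {
  "motion": [
    [0, 0, -0.1, 0, 0, 0, -1],
    [0, 0, -0.197, 0, 0, 0, -1],
    [0, 0, -0.197, 0, 0, 0, -1],
    [0, 0, -0.197, 0, 0, 0, -1]
  ]
}}

```text
time_s: 2.75
ee_pos: [546.9, 5.2, 87.4]
ee_rot: [180.0, 0.2, 170.8]
force: [-0.4, -0.1, 0.0]
gripper_width: 0.6
gripper_force: 0.0
```

Request:
{"fn": "send_rows", "kwargs": {
  "motion": [
    [-0.004, -0.02, 0, 0, 0, 0, -1],
    [-0.007, -0.04, 0, 0, 0, 0, -1],
    [-0.011, -0.06, 0, 0, 0, 0, -1],
    [-0.015, -0.08, 0, 0, 0, 0, -1],
    [-0.015, -0.08, 0, 0, 0, 0, -1],
    [-0.015, -0.08, 0, 0, 0, 0, -1]
  ]
}}

```text
time_s: 3.5
ee_pos: [537.4, -36.0, 84.9]
ee_rot: [-180.0, -0.1, 170.8]
force: [-0.0, 0.6, -1.0]
gripper_width: 0.2
gripper_force: 0.0
```

Request:
{"fn": "send_rows", "kwargs": {
  "motion": [
    [-0.002, -0.01, 0, 0, 0, 0, -1],
    [-0.004, -0.02, 0, 0, 0, 0, -1],
    [-0.005, -0.03, 0, 0, 0, 0, -1],
    [-0.005, -0.03, 0, 0, 0, 0, -1]
  ]
}}

```text
time_s: 4.0
ee_pos: [535.6, -48.6, 85.1]
ee_rot: [179.8, -0.1, 170.7]
force: [0.4, 9.2, -1.5]
gripper_width: 0.6
gripper_force: 4.6
```

Run:
```python
from h import *
f=eyes.grab_frame('wrist');cv2.imwrite('pics/w2.png',f['pixels'][100:300,150:450,::-1]);
```

```text
(no output)
```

View pics/w2.png

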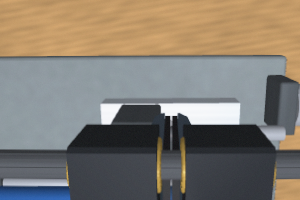

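The knob carriage is left of the fingers and the force rose to 9 N, so it should be at the end stop. I'll push a little more to confirm.

Request:
{"fn": "send_rows", "kwargs": {
  "motion": [
    [-0.001, -0.008, 0, 0, 0, 0, -1],
    [-0.001, -0.008, 0, 0, 0, 0, -1],
    [-0.001, -0.008, 0, 0, 0, 0, -1]
  ]
}}

```text
time_s: 4.42
ee_pos: [535.5, -49.1, 85.2]
ee_rot: [179.4, -0.1, 170.6]
force: [2.6, 21.7, -1.7]
gripper_width: 0.1
gripper_force: 10.4
```

Request:
{"fn": "send_rows", "kwargs": {
  "motion": [
    [0.004, 0.03, 0, 0, 0, 0, -1],
    [0.004, 0.03, 0.1, 0, 0, 0, -1],
    [0.004, 0.03, 0.22, 0, 0, 0, -1],
    [0.1, 0.14, 0.22, 0, 0, 0, -1],
    [0.205, 0.24, 0.22, 0, 0, 0, -1],
    [0.205, 0.24, 0.22, 0, 0, 0, -1],
    [0.205, 0.24, 0.22, 0, 0, 0, -1],
    [0.205, 0.24, 0.22, 0, 0, 0, -1]
  ]
}}

```text
time_s: 5.42
ee_pos: [637.0, 64.4, 195.3]
ee_rot: [-179.9, -0.0, 170.7]
force: [0.6, 0.5, -0.5]
gripper_width: 0.5
gripper_force: 0.0
```

Run:
```python
from h import *
f=eyes.grab_frame('side');a=cv2.resize(f['pixels'][130:280,220:420,::-1],None,fx=3,fy=3);cv2.imwrite('pics/s3.png',a)
M=masks(f);X=cloud(f)
for c in('red','yellow'):
    v,u=np.nonzero(M[c][160:240,250:350])
    if len(u):
        P=X[160:240,250:350][M[c][160:240,250:350]]; Q=np.nanmedian(P,0)
        d=Q[:2]-[568.6,-101.8];print(c,len(u),Q.round(1),'stand',d@[.987,-.16],d@[.16,.987])
print(env.state()['ee_pos'])
```

```text
red 63 [530.1 -79.7 103.5] stand -41.505173722644365 15.669810804262784
yellow 69 [599.4  58.8 119.4] stand 4.679192752714316 163.4256015450446
[636.98469645  64.23503163 195.55795728]
```

View pics/s3.png

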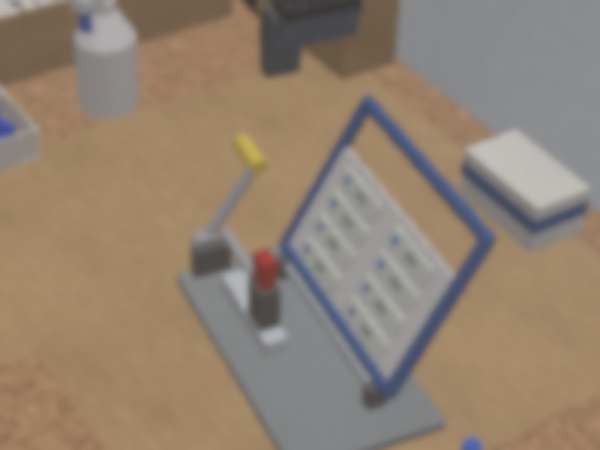

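The knob has moved about 41 mm in −y, the bolt no longer crosses the leg, and the gripper is behind the foot. Next I descend behind the foot.

Request:
{"fn": "send_rows", "kwargs": {
  "motion": [
    [0.003, 0.01, -0.08, 0, 0, 0, -1],
    [0.003, 0.01, -0.14, 0, 0, 0, -1],
    [0.003, 0.01, -0.178, 0, 0, 0, -1],
    [0.003, 0.01, -0.178, 0, 0, 0, -1],
    [0.003, 0.01, -0.178, 0, 0, 0, -1]
  ]
}}

```text
time_s: 6.1
ee_pos: [639.7, 69.9, 107.8]
ee_rot: [180.0, 0.1, 170.7]
force: [-0.4, -0.4, 0.0]
gripper_width: 0.4
gripper_force: 0.0
```

Request:
{"fn": "send_rows", "kwargs": {
  "motion": [
    [-0.02, 0.003, 0, 0, 0, 0, -1],
    [-0.04, 0.006, 0, 0, 0, 0, -1],
    [-0.06, 0.01, 0, 0, 0, 0, -1],
    [-0.08, 0.013, 0, 0, 0, 0, -1],
    [-0.1, 0.016, 0.004, 0, 0, 0, -1],
    [-0.12, 0.019, 0.008, 0, 0, 0, -1],
    [-0.14, 0.022, 0.01, 0, 0, 0, -1],
    [-0.155, 0.025, 0.01, 0, 0, 0, -1],
    [-0.17, 0.027, 0.01, 0, 0, 0, -1],
    [-0.17, 0.027, 0.01, 0, 0, 0, -1],
    [-0.17, 0.027, 0.01, 0, 0, 0, -1],
    [-0.17, 0.027, 0.01, 0, 0, 0, -1],
    [-0.17, 0.027, 0.01, 0, 0, 0, -1]
  ]
}}

```text
time_s: 7.72
ee_pos: [554.5, 83.9, 111.4]
ee_rot: [180.0, -0.0, 170.8]
force: [0.0, -0.4, -0.1]
gripper_width: 0.5
gripper_force: 0.0
```

```bash
cat > q.py <<'E'
from h import *
for n,w in(('top',(160,240,260,345)),('side',(150,260,230,350))):
    f=eyes.grab_frame(n);M=masks(f);X=cloud(f);a,b,c,d=w
    for k in('red','yellow'):
        P=X[a:b,c:d][M[k][a:b,c:d]]
        if len(P):
            Q=np.nanmedian(P,0);e=Q[:2]-[568.6,-101.8];print(n,k,len(P),Q.round(1),'stand',(e@[.987,-.16]).round(1),(e@[.16,.987]).round(1))
E
python3 q.py
```

```text
top red 40 [533.9 -69.9 107. ] stand -39.3 25.9
top yellow 54 [470.8  93.5  89.6] stand -127.8 177.1
side red 64 [531.  -79.6 103.6] stand -40.7 15.9
side yellow 69 [455.3  83.5  77.4] stand -141.5 164.7
```

Request:
{"fn": "send_rows", "kwargs": {
  "motion": [
    [0, 0, 0.1, 0, 0, 0, -1],
    [0, 0, 0.22, 0, 0, 0, -1],
    [0, 0, 0.34, 0, 0, 0, -1],
    [0, -0.1, 0.34, 0, 0, -0.3, -1],
    [0, -0.2, 0.34, 0, 0, -0.5, -1],
    [0, -0.3, 0.34, 0, 0, -0.7, -1],
    [0, -0.3, 0.34, 0, 0, -0.85, -1],
    [0, -0.3, 0.34, 0, 0, -1, -1],
    [0, -0.3, 0.34, 0, 0, -1, -1],
    [0, -0.3, 0.34, 0, 0, -1, -1]
  ]
}}

```text
time_s: 9.07
ee_pos: [554.3, -66.1, 281.4]
ee_rot: [-180.0, -0.0, 110.8]
force: [-0.6, -0.4, -0.4]
gripper_width: 0.2
gripper_force: 0.0
```

```bash
python3 q.py; python3 -c "
from h import *
f=eyes.grab_frame('side');cv2.imwrite('pics/s4.png',cv2.resize(f['pixels'][110:280,200:420,::-1],None,fx=3,fy=3))"
```

```text
top yellow 77 [449.7  89.4  16.6] stand -147.9 169.7
side red 63 [531.1 -80.2 103.2] stand -40.5 15.3
side yellow 72 [447.1  80.7  16.7] stand -149.1 160.7
```

View pics/s4.png

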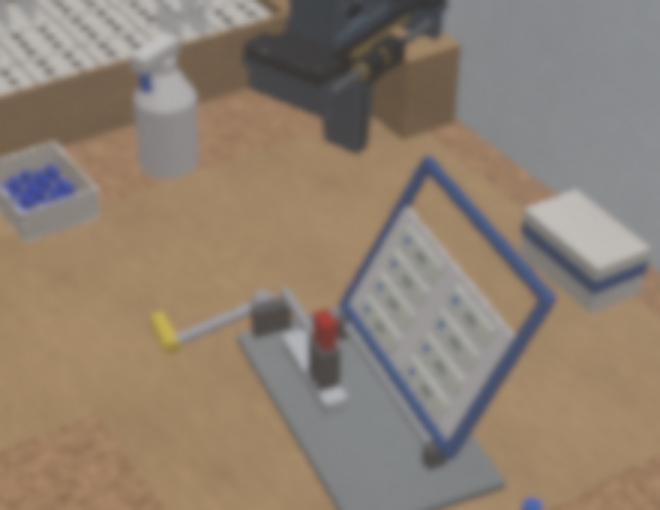

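The kickstand is down on the table (yellow at ~(165,330), top surface about 17 mm high) and the knob is still at its end stop. Next I go above the rail.

Request:
{"fn": "send_rows", "kwargs": {
  "motion": [
    [0.08, -0.04, 0, 0, 0, -0.17, 0.3],
    [0.16, -0.08, 0, 0, 0, -0.34, 0.3],
    [0.228, -0.104, 0, 0, 0, -0.5, 0.3],
    [0.228, -0.104, -0.05, 0, 0, -0.5, 0.3],
    [0.228, -0.104, -0.05, 0, 0, -0.5, 0.3],
    [0.228, -0.104, -0.05, 0, 0, -0.5, 0.3]
  ]
}}

```text
time_s: 9.98
ee_pos: [668.4, -117.9, 257.3]
ee_rot: [179.9, 0.0, 80.8]
force: [0.3, 0.0, 1.1]
gripper_width: 57.4
gripper_force: 0.0
```

Run:
```python
from h import *
s=env.state();f=eyes.grab_frame('wrist');cv2.imwrite('pics/w5.png',f['pixels'][...,::-1]);print(s['ee_pos'],s['ee_rot'],s['qpos'].round())
```

```text
[ 668.38846615 -117.88375106  257.34564396] [1.79943385e+02 8.24479637e-04 8.08153569e+01] [-11.  27.  70.   0.  83.  -2.]
```

View pics/w5.png

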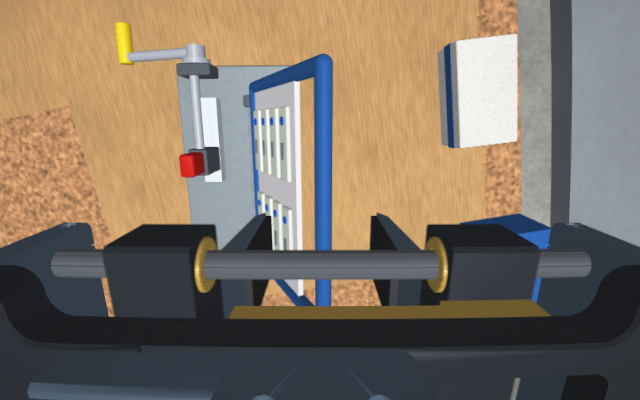

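The blue rail (col ~323) runs midway between the fingertips (266 and 374) and parallel to the pads. I'll descend and grip.

Request:
{"fn": "send_rows", "kwargs": {
  "motion": [
    [0, 0, -0.1, 0, 0, 0, 0.3],
    [0, 0, -0.15, 0, 0, 0, 0.3],
    [0, 0, -0.182, 0, 0, 0, 0.3],
    [0, 0, -0.182, 0, 0, 0, 0.3],
    [0, 0, -0.182, 0, 0, 0, -1],
    [0, 0, -0.182, 0, 0, 0, -1],
    [0, 0, -0.182, 0, 0, 0, -1],
    [0, 0, -0.182, 0, 0, 0, -1],
    [0, 0, -0.182, 0, 0, 0, -1]
  ],
  "squeeze": 20
}}

```text
time_s: 11.15
ee_pos: [669.6, -118.2, 166.0]
ee_rot: [179.8, 0.0, 80.8]
force: [2.9, 0.5, -1.2]
gripper_width: 13.1
gripper_force: 20.0
```

Request:
{"fn": "send_rows", "kwargs": {
  "motion": [
    [-0.016, 0.003, 0.008, 0, 0, 0, -1],
    [-0.032, 0.005, 0.016, 0, 0, 0, -1],
    [-0.049, 0.008, 0.022, 0, 0, 0, -1],
    [-0.065, 0.011, 0.028, 0, 0, 0, -1],
    [-0.083, 0.013, 0.033, 0, 0, 0, -1],
    [-0.1, 0.016, 0.037, 0, 0, 0, -1],
    [-0.117, 0.019, 0.04, 0, 0, 0, -1],
    [-0.135, 0.022, 0.042, 0, 0, 0, -1],
    [-0.153, 0.025, 0.044, 0, 0, 0, -1],
    [-0.17, 0.028, 0.044, 0, 0, 0, -1],
    [-0.17, 0.028, 0.044, 0, 0, 0, -1],
    [-0.17, 0.028, 0.044, 0, 0, 0, -1],
    [-0.17, 0.028, 0.044, 0, 0, 0, -1]
  ]
}}

```text
time_s: 12.78
ee_pos: [583.3, -104.4, 188.7]
ee_rot: [179.9, 0.0, 80.8]
force: [2.3, -2.2, 7.9]
gripper_width: 13.5
gripper_force: 20.0
```

Run:
```python
from h import *
s=env.state();print(s['ee_pos'],s['force'],s['torque'],s['gripper_width'])
e=s['ee_pos'][:2]-[568.6,-101.8];print('tcp stand',e@[.987,-.16],e@[.16,.987])
f=eyes.grab_frame('side');cv2.imwrite('pics/s6.png',cv2.resize(f['pixels'][110:280,200:420,::-1],None,fx=3,fy=3))
for n in('top','side'):
    f=eyes.grab_frame(n);X=cloud(f);M=masks(f)
    e=X[...,:2]-[568.6,-101.8];sx=e@[.987,-.16];sy=e@[.16,.987];z=X[...,2]
    b=M['blue']&(abs(sy)<125)&(abs(sx-15)<70)&(z>30)&(z<220)
    print(n,b.sum())
    for lo,hi in((30,80),(80,130),(130,180),(180,220)):
        m=b&(z>=lo)&(z<hi)
        if m.sum()>4: print(lo,hi,m.sum(),np.median(sx[m]).round(1),np.median(z[m]).round(1))
```

```text
[ 583.33519533 -104.37546756  188.74257043] [ 2.31730582 -2.19081735  7.89311345] [-0.3826063  -0.58444792  0.04581857] 13.5469381042104
tcp stand 14.955712601161625 -0.18435522577033528
top 139
30 80 15 11.3 43.5
180 220 122 14.8 212.9
side 0
```

View pics/s6.png

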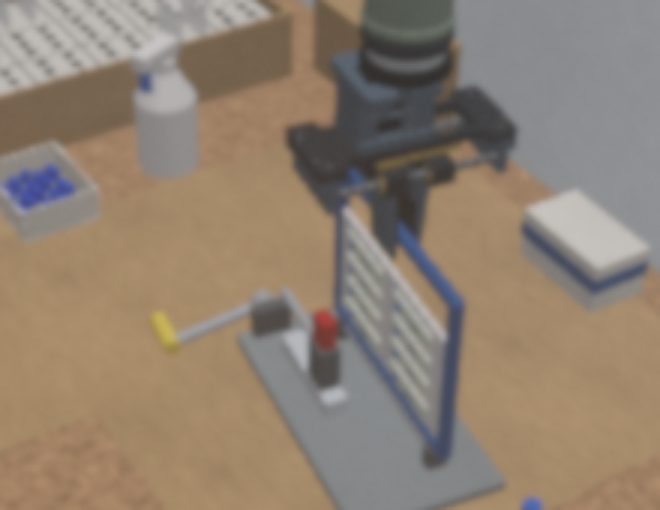

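The board is upright in the fingers (rail at stand x = 14.8 against the hinge's 15), and the leg and knob are unchanged. I'll let it settle for a second, then hand in.

Request:
{"fn": "send_rows", "kwargs": {
  "motion": [
    [0, 0, 0, 0, 0, 0, -1],
    [0, 0, 0, 0, 0, 0, -1],
    [0, 0, 0, 0, 0, 0, -1],
    [0, 0, 0, 0, 0, 0, -1],
    [0, 0, 0, 0, 0, 0, -1],
    [0, 0, 0, 0, 0, 0, -1]
  ]
}}

```text
time_s: 13.68
ee_pos: [583.4, -104.4, 188.8]
ee_rot: [179.9, 0.0, 80.8]
force: [2.7, -1.7, 7.9]
gripper_width: 13.7
gripper_force: 20.0
```

```bash
python3 -c "
from h import *
s=env.state();print(s['ee_pos'],s['force'],s['gripper_width'],s['gripper_force'],abs(s['qvel']).max());print(env.job_done())"
```

```text
[ 583.36075676 -104.38647759  188.79411038] [ 2.74725679 -1.66547595  7.86785196] 13.710143597916826 20.005057454109192 0.10470379373190104
the job is handed in; nothing more can be done
None
```

I handed the job in after about 14 s of robot time: the lock knob is at its end stop, the kickstand is fully down on the table, and the board is upright and still in the gripper, with no bystander touched; no verdict was returned.

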